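# Unlock the bedside battery box and hold the key turned

## Robot

A 6-joint arm with a two-finger parallel gripper is mounted at the origin on the work surface. World frame = base frame: x ahead of the robot, y to its left, z up, the work surface at z = 0. Lengths are in m, angles in rad, forces in N, time in s.
With the tool pointing down it reaches from about 0.35 to 0.975 m from the base axis. Payload 4.9 kg.
Tool frame: the origin (TCP) lies on the mounting face of the last link; the fingertips stand 173 mm ahead of it and the grasp point (between the pads) lies 155 mm ahead of it; z points along the fingers, y is the direction in which the jaws open and shut (so a half turn about z gives the same grasp; the last joint's range is limited). The gripper opens to 85 mm and grips with 20 to 120 N. Pads are 22 mm wide; open, the fingers measure 114 mm over their backs; the gripper's body (76 mm by 85 mm) begins 54 mm behind the grasp point. The pads swing forward as they close: fully open they stand 13 mm farther back than shut.
Start: joints at [-1.349, 0.053, 1.613, -0, 1.476, -0.119], TCP at [0.209, -0.589, 0.405] pointing down, gripper open.
Joint ranges: [-3.01, 3.01], [-1.01, 2.22], [0.06, 2.58], [-1.02, 4.17], [0.09, 2.62], [-3.14, 3.14]. Speed limits (rad/s): [2.57, 2.57, 3.14, 3.14, 3.14, 3.14].

## Interface

Orientations are given as a unit quaternion [w, x, y, z].
In Python, from plant import manip gives the robot as it stands.
- The arm moves only by the tool play_rows, never from a script. Its argument "increments" is a list of rows, each an object with "offset": the shift along the tool's x, y, z in mm, a list of three; "twist": the turn about the tool's z in rad; "grip": the opening, from 0 (shut) to 1 (fully open). In form: [{"offset": [dx, dy, dz], "twist": twist, "grip": grip}, ...]. A call has 1 to 5 rows; each row is the pose to reach, as a shift and turn from the pose commanded when the call began, along the tool's axes at that moment; what a row does not reach only later rows make up. A row lasts 1/12 s, in which the tool goes at most 41.7 mm and 7.16 degrees, less where a joint would pass 70% of its speed; a pose out of reach is approached as far as the arm can. A call with a gripper value outside its range is refused whole. The fingers move at their own pace and stop on an object; the grip force is fixed at half the most. Time passes only in rows, so rows that repeat a pose let the fingers close. It gives the time, the measured TCP pose, the force and the opening at its end, in the units of the state.
- manip.state(): the state, without advancing time (a new reading comes with each control period).
- manip.grab_frame(name): name is "side" or "top"; returns the picture (420x560x3 uint8, blue, green, red); there is no depth.
- manip.get_calibration(name): a dict with "fx", "fy", "cx", "cy" (pixels), "k1" (the pictures are not rectified: a ray, as slopes to the right and down, at radius r is drawn at 1 + k1 r^2 times it, then the intrinsics apply), "T" (4x4, takes a point from camera to world coordinates). Camera axes: x right, y down, z forward; pixel columns grow to the right and rows downward; lengths in m; the calibration is good to about 2 mm. A picture is of the moment at which its call begins. get_calibration takes no time and is no camera call.
- manip.job_done(): hands the job in, once; it reports no verdict.
Trained networks look in the newest picture that a camera, given by its name, has taken for a name from the list of things; names that differ only in an ending like _2 or _b are one class to them, and where a whole thing is asked for, a point or a joint stands for the part that bears it (a point fixed in the world has none). Each returns a list of dicts, best first, with "p" (0 to 1); they miss things now and then, are a little off and sometimes report something else, mostly with a low value. They report only what shows in the picture. A call takes as long as a camera call. They do not tell look-alikes from the thing itself.
- manip.boxes_of(query, camera): "xyz" ([x, y, z] in m, in the coordinates of the camera as it stood for that picture, good to about 4 mm: the middle of the surface that is visible of it).
- manip.tip_of(query, camera): "xyz" ([x, y, z] in m, in the coordinates of the camera as it stood for that picture, good to about 4 mm: a listed point, or the origin of a listed thing).
The state is a dict: "time": time; "joint_pos": joint angles; "joint_vel": joint speeds; "joint_efforts": joint torques, N m; "tool_pos": TCP position; "tool_rot": TCP orientation; "contact_force": force on the tool from outside, world axes, zero at the start; "ft_torque": the same for the moment, N m; "gripper_width": opening from 0.0 (shut) to 1.0 (fully open).
Only numpy, scipy, OpenCV 4.12 (cv2) and the standard library are available. Lean on these libraries where they do the work, as an engineer would, in place of code of your own. Each camera call takes 0.05 s, during which the arm holds its last target. There are 200 camera calls.

## Task

The bamboo box on the bedside table keeps hearing-aid cells locked away from children, and a lantern stands on its keyhole: lift the handled lantern off and set it down gently, upright, on the table top. Then take the key from its wooden rest, push it fully home into the keyhole past the sticky pins, turn it a quarter turn clockwise (seen from above) to its stop and finish still gripping the key and holding it turned, because the lock springs back. Leave the bowl, remote, magnifier and battery carousel where they are.

Things in the scene. Friction and masses are not known exactly. Their poses are not given: they have to be found in the camera images.
- box: bamboo box, 140 (its x) x 200 (its y) x 70 mm high, fixed to the table, lid shut (the lid does not move); origin at the centre of its underside, z up. The lock cylinder is let flush into the middle of the lid, keyhole facing up
- lock_mouth (a point): centre of the keyhole in the flush top of the steel lock cylinder (26 mm across, 70 mm above the table), under the lantern at first; turns with it; z up. Slot 13.5 mm along this x, 6.5 mm along y, over 26 mm deep, edge bevelled 3 mm. Side pins (5 to 16 mm deep) and a sprung follower (from 16 mm) resist with 3 to 12 N: a small wiggle helps. It cannot turn until the key is 22 mm deep
- lock (a joint): turn of the cylinder: 0 at rest, growing clockwise seen from above to the stop at 1.45 rad; a spring (0.06 N m at rest, 0.25 N m at the stop) turns it back when let go. The blade has 0.13 rad of play, so the key turns about 1.57 rad to bring the cylinder to the stop; above 1.2 rad counts as turned
- key: key, 45 g, standing blade down in its rest; origin at the centre of the collar's underside, z up, blade flat along x. Blade 12 (x) x 5 (y) mm, 26 mm long, rounded tip. Round collar 18 mm across, 4 mm high, stops on the cylinder's top when fully home. Black bow above it 34 (x) x 11 (y) mm, from 4 to 48 mm above the origin. Works either way round
- key_tip (a point): tip of the key's blade, 26 mm below the key's origin on its axis
- key_bow (a point): place to grip the key across its 11 mm thickness: on its axis, 30 mm above its origin
- key_rest: bamboo block 55 x 55 x 34 mm, fixed, with a slot in its top in which the key's blade stands loosely (the collar rests on the top); origin at the centre of its underside, slot along its x
- lantern: battery handlamp, 0.35 kg nominal, round, 74 mm across the foot, 80 mm high without its handle, 124 mm with it, standing on the lid over the keyhole; origin at the centre of the underside of its foot, z up
- lantern_handle (a point): centre of the lantern's handle bar: a level square bar 12 x 12 mm, 70 mm long along the lantern's y, 118 mm above the lantern's underside; 32 mm free below the bar, between two posts at its ends
- bowl: bystander: green glass bowl, 110 mm across, 45 mm high; origin at the centre of its underside. It and the key rest may change sides
- remote: bystander: black remote with a slide switch, 44 x 120 x 20 mm, lying flat; origin at the centre of its underside
- magnifier: bystander: steel magnifier lying flat, lens frame 84 mm across, handle running 130 mm along its -y from the lens centre; origin under the lens centre
- carousel: bystander: round transparent battery carousel, 96 mm across, 40 mm high; origin at the centre of its underside
There are look-alikes about, which are no part of the job. Several things look just like the box: the one meant starts farthest to the robot's left. There is more than one size of the lantern; the one meant has the size given above.

How it is judged:
By the outcome, as a careful person would: the job done as asked, in the order asked, and still so for the second after the job is handed in, while the arm keeps its last pose, push and grip.
It also fails if it takes over 64 s, if anything falls off the work surface, if the arm or the gripper's body presses on something with over 40 N, if the wrist force passes 120 N, or if a joint passes its speed limit or range.

## Working session

There is one attempt and no reset: what is moved stays moved. The work goes in short steps, Python scripts to look and compute and a tool call to move; the robot and the scene stay as the last step left them, time stands still between calls to the robot, and variables do not carry over. Pictures are saved under pics/ and viewed, about 8 in all and at most 12, crops included, and the job is handed in when it is done.

Besides the shell and the picture viewer there is one more tool, called as name(argument=value, ...), one argument or row to a line, values as JSON. play_rows: Moves the arm, as the interface text tells. Its arguments: {"type":"object","properties":{"increments":{"type":"array"}},"required":["increments"]}

```bash
mkdir -p pics
cat > h.py <<'E'
import numpy as np,cv2
from plant import manip
from scipy.spatial.transform import Rotation as R
def T(c): return np.array(manip.get_calibration(c)["T"])
def w(c,p): return (T(c)@np.r_[p,1])[:3]
def find(q,c,f='tip_of'):
    return [(round(d["p"],2),np.round(w(c,d["xyz"]),4).tolist()) for d in getattr(manip,f)(q,c)]
def px(c,P):
    k=manip.get_calibration(c);q=np.linalg.inv(T(c))@np.r_[P,1];a=q[:2]/q[2];a=a*(1+k["k1"]*(a@a))
    return np.array([k["fx"]*a[0]+k["cx"],k["fy"]*a[1]+k["cy"]])
def ray(c,u,v,z):
    k=manip.get_calibration(c);d=np.array([(u-k["cx"])/k["fx"],(v-k["cy"])/k["fy"]]);a=d.copy()
    for _ in range(20): a=d/(1+k["k1"]*(a@a))
    t=T(c);D=t[:3,:3]@np.r_[a,1];o=t[:3,3]
    return o+D*(z-o[2])/D[2]
def snap(c,n):
    i=manip.grab_frame(c);cv2.imwrite(f"pics/{n}.png",i);return i
E
python3 - <<'E'
from h import *
a=snap("side","s0");b=snap("top","t0")
for c in("side","top"):
  print(c,np.round(T(c),3).tolist())
  for q in("box","lantern","lantern_handle","key","key_bow","key_rest","bowl","remote","magnifier","carousel"): print(q,find(q,c))
s=manip.state();print(s)
E
```

```text
side [[-0.996, -0.023, 0.081, 0.404], [-0.082, 0.503, -0.86, 1.015], [-0.021, -0.864, -0.503, 0.709], [0.0, 0.0, 0.0, 1.0]]
box [(0.82, [0.6131, 0.0502, -0.0]), (0.81, [0.2189, -0.3374, 0.0026])]
lantern [(0.93, [0.6135, 0.0509, 0.0684]), (0.8, [0.7003, -0.1386, 0.0046]), (0.27, [0.4909, 0.2478, 0.065])]
lantern_handle [(0.95, [0.6961, -0.1405, 0.1554]), (0.64, [0.6137, 0.051, 0.1872])]
key [(0.48, [0.489, 0.246, 0.0342])]
key_bow [(0.73, [0.4931, 0.2465, 0.065])]
key_rest [(0.97, [0.4907, 0.2447, 0.0017])]
bowl [(0.73, [0.4678, -0.3259, 0.0028]), (0.51, [0.6249, 0.4622, 0.0017])]
remote [(0.67, [0.6237, 0.4636, 0.0026]), (0.64, [0.6915, 0.3012, 0.0015])]
magnifier [(0.54, [0.6949, -0.3143, -0.0051])]
carousel [(0.58, [0.6235, 0.4608, 0.0015])]
top [[-0.015, -0.996, 0.089, 0.404], [-1.0, 0.015, -0.008, 0.051], [0.007, -0.089, -0.996, 1.15], [0.0, 0.0, 0.0, 1.0]]
box [(0.85, [0.6128, 0.0528, 0.0007]), (0.64, [0.6942, -0.3166, -0.0001]), (0.58, [0.2222, -0.3367, -0.0012])]
lantern [(0.85, [0.6174, 0.0507, 0.072]), (0.81, [0.6956, -0.1386, -0.0014])]
lantern_handle [(0.92, [0.6932, -0.1
[... 374 characters left out ...]
]
{'time': 1.1, 'joint_pos': array([-1.34902013e+00,  5.27050634e-02,  1.61290724e+00,  1.75606044e-05,
        1.47599604e+00, -1.19036748e-01]), 'joint_vel': array([ 0.00189548,  0.00021657, -0.0001577 ,  0.00088568,  0.00032154,
        0.00134419]), 'joint_efforts': array([-9.03427663e-04, -3.93693280e+01, -3.70469034e+01, -2.46976515e-04,
        5.79941589e-04,  1.40301356e-05]), 'tool_pos': array([ 0.20888491, -0.58904135,  0.4046961 ]), 'tool_rot': array([-8.28432639e-06,  9.85516059e-01,  1.69582128e-01,  8.32647785e-06]), 'contact_force': array([-0.61189925, -0.20499529, -0.09699803]), 'ft_torque': array([-0.00555428,  0.05224478, -0.03499034]), 'gripper_width': 1.0020765527707698}
```

```bash
python3 -c "
import cv2,numpy as np
cv2.imwrite('pics/both.png',cv2.resize(np.vstack([cv2.imread('pics/s0.png'),cv2.imread('pics/t0.png')]),None,fx=.71,fy=.71))"
```

```text
(no output)
```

View pics/t0.png

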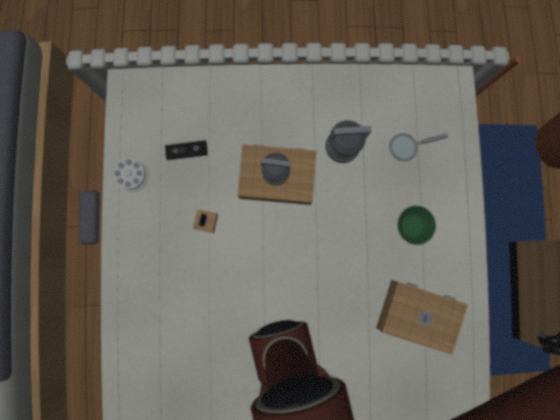

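View pics/s0.png

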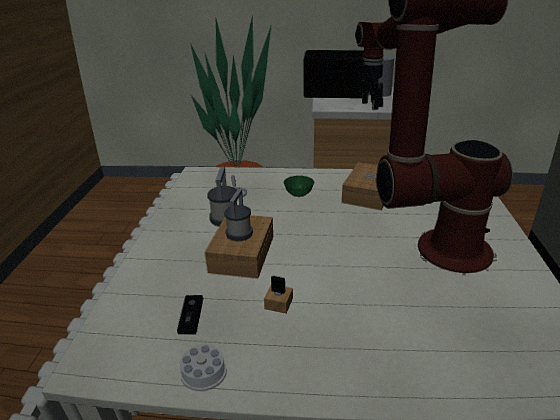

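Top view: the leftmost box, at px (277,172), carries the small lantern. The big lantern is at (347,140), the key rest at (205,221), and the look-alike box at (423,317). Next I'll measure the yaws from enlarged crops.

Run:
```python
from h import *
b=cv2.imread("pics/t0.png");s=cv2.imread("pics/s0.png")
f=lambda i,x,y,w,h,k:cv2.resize(np.clip(i[y:y+h,x:x+w]*1.6,0,255).astype(np.uint8),(w*k,h*k),interpolation=cv2.INTER_CUBIC)
A=f(b,235,140,85,66,5)   # 425x330
B=f(b,190,205,32,32,8)   #256
C=f(s,262,270,34,45,6)   #204x270
D=f(s,200,160,80,120,4)[:, :]
W=np.zeros((600,800,3),np.uint8);W[:330,:425]=A;W[335:591,:256]=B;W[335:335+258,270:474]=C[:258];W[:480,478:798]=D
cv2.imwrite("pics/c1.png",W)
# box corners in top
hsv=cv2.cvtColor(b,cv2.COLOR_BGR2HSV);m=cv2.inRange(hsv,(8,70,40),(25,255,255))
n,l,st,_=cv2.connectedComponentsWithStats(m)
for i in range(1,n):
  if st[i,4]>150 and st[i,0]>180 and st[i,0]<420 and st[i,1]>100:
    c=max(cv2.findContours((l==i).astype(np.uint8),0,1)[0],key=cv2.contourArea);print(st[i],cv2.minAreaRect(c))
```

```text
[ 238  145   78   58 3126] ((276.57720947265625, 173.67979431152344), (74.24283599853516, 52.96666717529297), 4.666858673095703)
[194 210  23  22 319] ((204.91175842285156, 220.64703369140625), (20.066070556640625, 18.87295150756836), 12.528807640075684)
[ 378  282   89   72 3910] ((421.6082763671875, 316.8236389160156), (79.34811401367188, 52.49723434448242), 17.52556800842285)
```

View pics/c1.png

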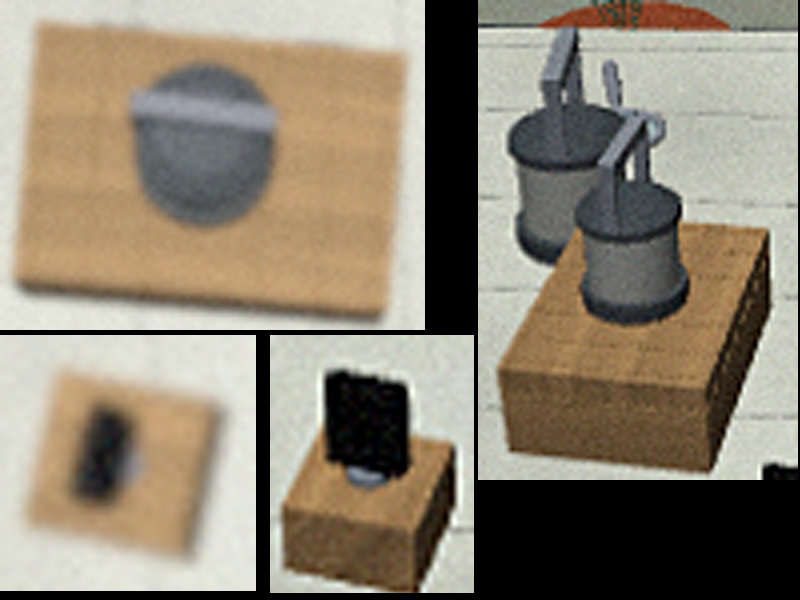

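play_rows(
  increments=[
    {"offset": [32, -25, 0], "twist": 0, "grip": 1},
    {"offset": [64, -50, 0], "twist": 0, "grip": 1},
    {"offset": [96, -75, 0], "twist": 0, "grip": 1},
    {"offset": [128, -100, 0], "twist": 0, "grip": 1},
    {"offset": [160, -125, 0], "twist": 0, "grip": 1},
  ],
)

```text
time: 1.52
tool_pos: [0.3184, -0.4161, 0.4048]
tool_rot: [0.0, 0.986, 0.169, 0.0]
contact_force: [0.7, 0.5, 0.6]
gripper_width: 0.999
```

play_rows(
  increments=[
    {"offset": [32, -25, 0], "twist": 0, "grip": 1},
    {"offset": [64, -50, 0], "twist": 0, "grip": 1},
    {"offset": [96, -75, 0], "twist": 0, "grip": 1},
    {"offset": [128, -100, 0], "twist": 0, "grip": 1},
    {"offset": [160, -125, 0], "twist": 0, "grip": 1},
  ],
)

```text
time: 1.93
tool_pos: [0.4275, -0.2446, 0.4051]
tool_rot: [0.0, 0.986, 0.169, 0.0]
contact_force: [0.3, -0.9, 0.9]
gripper_width: 1.001
```

play_rows(
  increments=[
    {"offset": [32, -25, 0], "twist": -0.12, "grip": 1},
    {"offset": [64, -50, 0], "twist": -0.24, "grip": 1},
    {"offset": [96, -75, 0], "twist": -0.36, "grip": 1},
    {"offset": [128, -100, 0], "twist": -0.48, "grip": 1},
    {"offset": [160, -125, 0], "twist": -0.6, "grip": 1},
  ],
)

```text
time: 2.35
tool_pos: [0.5366, -0.0731, 0.405]
tool_rot: [0.0, 0.89, 0.456, 0.0]
contact_force: [1.1, 0.1, -0.0]
gripper_width: 0.995
```

play_rows(
  increments=[
    {"offset": [36, -2, 0], "twist": -0.12, "grip": 1},
    {"offset": [72, -4, 0], "twist": -0.24, "grip": 1},
    {"offset": [108, -6, 0], "twist": -0.36, "grip": 1},
    {"offset": [145, -8, 0], "twist": -0.48, "grip": 1},
    {"offset": [145, -8, 0], "twist": -0.5, "grip": 1},
  ],
)

```text
time: 2.77
tool_pos: [0.6167, 0.0512, 0.4044]
tool_rot: [-0.001, 0.748, 0.663, 0.001]
contact_force: [-1.7, 0.0, -0.1]
gripper_width: 0.999
```

Run:
```python
from h import *
a=snap("side","s1");b=snap("top","t1")
for c in("side","top"):
  for q in("lantern","lantern_handle"): print(c,q,find(q,c))
s=manip.state();print(s["tool_pos"],s["tool_rot"])
f=lambda i,x,y,w,h,k:cv2.resize(np.clip(i[y:y+h,x:x+w]*1.6,0,255).astype(np.uint8),(w*k,h*k),interpolation=cv2.INTER_CUBIC)
cv2.imwrite("pics/c2.png",np.hstack([f(a,180,110,100,150,4),f(b,220,100,100,150,4)]))
```

```text
side lantern [(0.89, [0.6156, 0.0479, 0.0709]), (0.86, [0.7019, -0.1413, 0.0039])]
side lantern_handle [(0.85, [0.696, -0.1408, 0.1539]), (0.59, [0.6132, 0.0494, 0.1882])]
top lantern [(0.77, [0.6956, -0.144, 0.001]), (0.63, [0.6145, 0.0514, 0.0752])]
top lantern_handle [(0.83, [0.6975, -0.1405, 0.1573]), (0.67, [0.6136, 0.0479, 0.1875]), (0.38, [0.6173, 0.0498, 0.0724]), (0.24, [0.4872, 0.2465, 0.0641])]
[0.61452992 0.04574198 0.40478876] [ 6.71304649e-05  7.52203429e-01  6.58930948e-01 -5.72719893e-05]
```

View pics/c2.png

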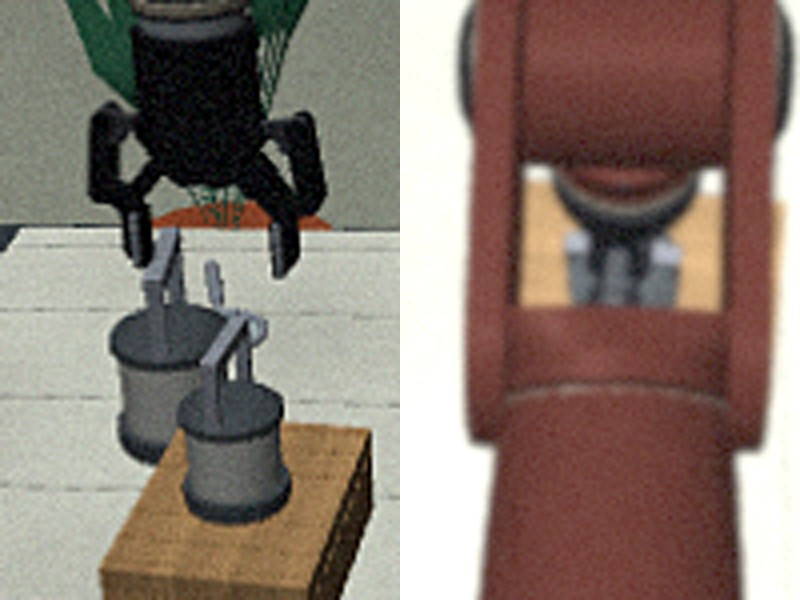

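The fingers straddle the handle bar, so I'm descending and gripping.

play_rows(
  increments=[
    {"offset": [3, 0, 25], "twist": 0, "grip": 1},
    {"offset": [3, 0, 45], "twist": 0, "grip": 1},
    {"offset": [3, 0, 62], "twist": 0, "grip": 1},
    {"offset": [3, 0, 62], "twist": 0, "grip": 0.5},
    {"offset": [3, 0, 62], "twist": 0, "grip": 0},
  ],
)

```text
time: 3.48
tool_pos: [0.6147, 0.0488, 0.3419]
tool_rot: [-0.001, 0.752, 0.659, -0.001]
contact_force: [-0.2, -0.4, 0.8]
gripper_width: 0.746
```

play_rows(
  increments=[
    {"offset": [0, 0, 0], "twist": 0, "grip": 0},
    {"offset": [0, 0, 0], "twist": 0, "grip": 0},
    {"offset": [0, 0, 0], "twist": 0, "grip": 0},
    {"offset": [0, 0, 0], "twist": 0, "grip": 0},
    {"offset": [0, 0, 0], "twist": 0, "grip": 0},
  ],
)

```text
time: 3.9
tool_pos: [0.6154, 0.0497, 0.3442]
tool_rot: [0.0, 0.752, 0.66, 0.0]
contact_force: [-3.4, 0.8, 5.8]
gripper_width: 0.124
```

play_rows(
  increments=[
    {"offset": [0, 0, 0], "twist": 0, "grip": 0},
    {"offset": [0, 0, -5], "twist": 0, "grip": 0},
    {"offset": [0, 0, -12], "twist": 0, "grip": 0},
    {"offset": [0, 0, -20], "twist": 0, "grip": 0},
    {"offset": [0, 0, -30], "twist": 0, "grip": 0},
  ],
)

```text
time: 4.32
tool_pos: [0.615, 0.0497, 0.3721]
tool_rot: [-0.001, 0.752, 0.66, -0.001]
contact_force: [0.4, 0.7, -4.0]
gripper_width: 0.126
```

play_rows(
  increments=[
    {"offset": [-10, -8, -8], "twist": 0, "grip": 0},
    {"offset": [-35, -28, -10], "twist": 0, "grip": 0},
    {"offset": [-60, -48, -10], "twist": 0, "grip": 0},
    {"offset": [-85, -68, -10], "twist": 0, "grip": 0},
    {"offset": [-110, -88, -10], "twist": 0, "grip": 0},
  ],
)

```text
time: 4.73
tool_pos: [0.5128, -0.0486, 0.3835]
tool_rot: [0.0, 0.751, 0.66, 0.0]
contact_force: [0.5, -1.1, -4.1]
gripper_width: 0.129
```

play_rows(
  increments=[
    {"offset": [-25, -20, 0], "twist": 0, "grip": 0},
    {"offset": [-45, -36, 0], "twist": 0, "grip": 0},
    {"offset": [-60, -48, 0], "twist": 0, "grip": 0},
    {"offset": [-70, -55, 10], "twist": 0, "grip": 0},
    {"offset": [-70, -55, 30], "twist": 0, "grip": 0},
  ],
)

```text
time: 5.15
tool_pos: [0.45, -0.1119, 0.3557]
tool_rot: [0.004, 0.752, 0.659, 0.001]
contact_force: [0.4, -0.9, -4.0]
gripper_width: 0.123
```

play_rows(
  increments=[
    {"offset": [0, 0, 20], "twist": 0, "grip": 0},
    {"offset": [0, 0, 38], "twist": 0, "grip": 0},
    {"offset": [0, 0, 52], "twist": 0, "grip": 0},
    {"offset": [0, 0, 62], "twist": 0, "grip": 0},
    {"offset": [0, 0, 67], "twist": 0, "grip": 0},
  ],
)

```text
time: 5.57
tool_pos: [0.4498, -0.1099, 0.2838]
tool_rot: [-0.001, 0.751, 0.66, -0.0]
contact_force: [-0.4, 0.5, -4.5]
gripper_width: 0.129
```

play_rows(
  increments=[
    {"offset": [0, 0, 2], "twist": 0, "grip": 0},
    {"offset": [0, 0, 4], "twist": 0, "grip": 0},
    {"offset": [0, 0, 6], "twist": 0, "grip": 0},
    {"offset": [0, 0, 7], "twist": 0, "grip": 0},
    {"offset": [0, 0, 8], "twist": 0, "grip": 0},
  ],
)

```text
time: 5.98
tool_pos: [0.4505, -0.1104, 0.2784]
tool_rot: [0.001, 0.752, 0.66, 0.0]
contact_force: [-1.0, 0.5, -4.3]
gripper_width: 0.123
```

play_rows(
  increments=[
    {"offset": [0, 0, 0.5], "twist": 0, "grip": 0},
    {"offset": [0, 0, 1], "twist": 0, "grip": 0},
    {"offset": [0, 0, 1], "twist": 0, "grip": 0},
  ],
)

```text
time: 6.23
tool_pos: [0.4502, -0.1103, 0.2768]
tool_rot: [0.0, 0.752, 0.66, 0.0]
contact_force: [0.2, 0.4, -2.9]
gripper_width: 0.123
```

play_rows(
  increments=[
    {"offset": [0, 0, 0.7], "twist": 0, "grip": 0},
    {"offset": [0, 0, 1.5], "twist": 0, "grip": 0},
    {"offset": [0, 0, 1.5], "twist": 0, "grip": 0},
  ],
)

```text
time: 6.48
tool_pos: [0.4501, -0.1103, 0.275]
tool_rot: [-0.0, 0.752, 0.66, -0.0]
contact_force: [-0.0, 0.5, -3.9]
gripper_width: 0.129
```

play_rows(
  increments=[
    {"offset": [0, 0, 0.7], "twist": 0, "grip": 0},
    {"offset": [0, 0, 1.2], "twist": 0, "grip": 0},
    {"offset": [0, 0, 1.2], "twist": 0, "grip": 0},
  ],
)

```text
time: 6.73
tool_pos: [0.4502, -0.1103, 0.2741]
tool_rot: [0.0, 0.752, 0.66, 0.0]
contact_force: [0.0, 0.2, -3.6]
gripper_width: 0.129
```

play_rows(
  increments=[
    {"offset": [0, 0, 0.7], "twist": 0, "grip": 0},
    {"offset": [0, 0, 1.2], "twist": 0, "grip": 0},
    {"offset": [0, 0, 1.2], "twist": 0, "grip": 0},
  ],
)

```text
time: 6.98
tool_pos: [0.4506, -0.1104, 0.2742]
tool_rot: [0.0, 0.752, 0.66, 0.0]
contact_force: [-3.9, 1.1, 5.4]
gripper_width: 0.128
```

play_rows(
  increments=[
    {"offset": [0, 0, 0.7], "twist": 0, "grip": 0},
    {"offset": [0, 0, 1], "twist": 0, "grip": 0},
    {"offset": [0, 0, 1], "twist": 0, "grip": 0},
  ],
)

```text
time: 7.23
tool_pos: [0.4509, -0.1106, 0.2742]
tool_rot: [0.001, 0.752, 0.66, 0.0]
contact_force: [-4.8, 1.0, 10.1]
gripper_width: 0.125
```

Contact made. I'll ease off, release and rise.

play_rows(
  increments=[
    {"offset": [0, 0, -0.8], "twist": 0, "grip": 0},
    {"offset": [0, 0, -1], "twist": 0, "grip": 0.3},
    {"offset": [0, 0, -1], "twist": 0, "grip": 0.7},
    {"offset": [0, 0, -1], "twist": 0, "grip": 0.7},
    {"offset": [0, 0, -1], "twist": 0, "grip": 0.7},
  ],
)

```text
time: 7.65
tool_pos: [0.4502, -0.1103, 0.2727]
tool_rot: [0.0, 0.752, 0.66, 0.0]
contact_force: [-0.0, 0.3, -0.7]
gripper_width: 0.688
```

play_rows(
  increments=[
    {"offset": [0, 0, 0], "twist": 0, "grip": 0.7},
    {"offset": [0, 0, -20], "twist": 0, "grip": 0.7},
    {"offset": [0, 0, -45], "twist": 0, "grip": 0.7},
    {"offset": [0, 0, -75], "twist": 0, "grip": 0.7},
    {"offset": [0, 0, -105], "twist": 0, "grip": 0.7},
  ],
)

```text
time: 8.07
tool_pos: [0.4499, -0.1101, 0.3782]
tool_rot: [-0.001, 0.752, 0.66, -0.0]
contact_force: [0.5, 0.5, -0.6]
gripper_width: 0.698
```

play_rows(
  increments=[
    {"offset": [36, 0, 0], "twist": -0.12, "grip": 0.7},
    {"offset": [72, 0, 0], "twist": -0.24, "grip": 0.7},
    {"offset": [108, 0, 0], "twist": -0.36, "grip": 0.7},
    {"offset": [144, 0, 0], "twist": -0.48, "grip": 0.7},
    {"offset": [180, 0, 0], "twist": -0.6, "grip": 0.7},
  ],
)

```text
time: 8.48
tool_pos: [0.4734, 0.0698, 0.378]
tool_rot: [0.0, 0.521, 0.854, 0.0]
contact_force: [0.9, 0.2, -0.4]
gripper_width: 0.699
```

play_rows(
  increments=[
    {"offset": [30, 19, 0], "twist": -0.12, "grip": 0.7},
    {"offset": [60, 38, 0], "twist": -0.24, "grip": 0.7},
    {"offset": [90, 57, 0], "twist": -0.36, "grip": 0.7},
    {"offset": [120, 76, 0], "twist": -0.48, "grip": 0.7},
    {"offset": [152, 95, 0], "twist": -0.6, "grip": 0.7},
  ],
)

```text
time: 8.9
tool_pos: [0.4892, 0.2485, 0.3776]
tool_rot: [0.0, 0.245, 0.97, -0.0]
contact_force: [0.1, 0.3, 0.5]
gripper_width: 0.698
```

play_rows(
  increments=[
    {"offset": [0, 0, 20], "twist": -0.12, "grip": 0.7},
    {"offset": [0, 0, 50], "twist": -0.24, "grip": 0.7},
    {"offset": [0, 0, 70], "twist": -0.3, "grip": 0.7},
    {"offset": [0, 0, 70], "twist": -0.3, "grip": 0.7},
  ],
)

```text
time: 9.23
tool_pos: [0.4875, 0.2465, 0.3021]
tool_rot: [-0.004, 0.099, 0.995, -0.002]
contact_force: [0.1, -0.6, -0.8]
gripper_width: 0.698
```

Run:
```python
from h import *
a=snap("side","s2");b=snap("top","t2")
for c in("side","top"):
  for q in("lock_mouth","key","key_bow","lantern","box"): print(c,q,find(q,c))
s=manip.state();print(s["time"],s["tool_pos"],s["tool_rot"])
f=lambda i,x,y,w,h,k:cv2.resize(np.clip(i[y:y+h,x:x+w]*1.6,0,255).astype(np.uint8),(w*k,h*k),interpolation=cv2.INTER_CUBIC)
W=np.zeros((600,800,3),np.uint8)
W[:330,:425]=f(b,235,140,85,66,5)
W[335:600,:420]=f(a,200,210,84,53,5)
W[:595,430:]=f(a,250,200,74,119,5)
cv2.imwrite("pics/c3.png",W)
```

```text
side lock_mouth [(0.61, [0.6112, 0.0474, 0.0667]), (0.52, [0.4945, 0.247, 0.0018])]
side key [(0.49, [0.4895, 0.2431, 0.0348])]
side key_bow [(0.57, [0.4911, 0.2494, 0.0646]), (0.26, [0.6114, 0.0476, -0.0007])]
side lantern [(0.92, [0.4499, -0.1134, -0.0006]), (0.83, [0.6999, -0.1402, 0.0051])]
side box [(0.81, [0.2165, -0.339, 0.0022]), (0.73, [0.6103, 0.047, -0.0008])]
top lock_mouth [(0.58, [0.6115, 0.0448, 0.0713]), (0.51, [0.221, -0.3383, 0.0727])]
top key []
top key_bow []
top lantern [(0.95, [0.6984, -0.1409, -0.0004]), (0.35, [0.4698, -0.3338, 0.0039])]
top box [(0.86, [0.2185, -0.3356, 0.001]), (0.83, [0.6138, 0.0478, -0.0021])]
9.8333 [0.48947346 0.24673398 0.30831101] [3.77579775e-04 1.00375996e-01 9.94949487e-01 1.86979487e-04]
```

View pics/c3.png

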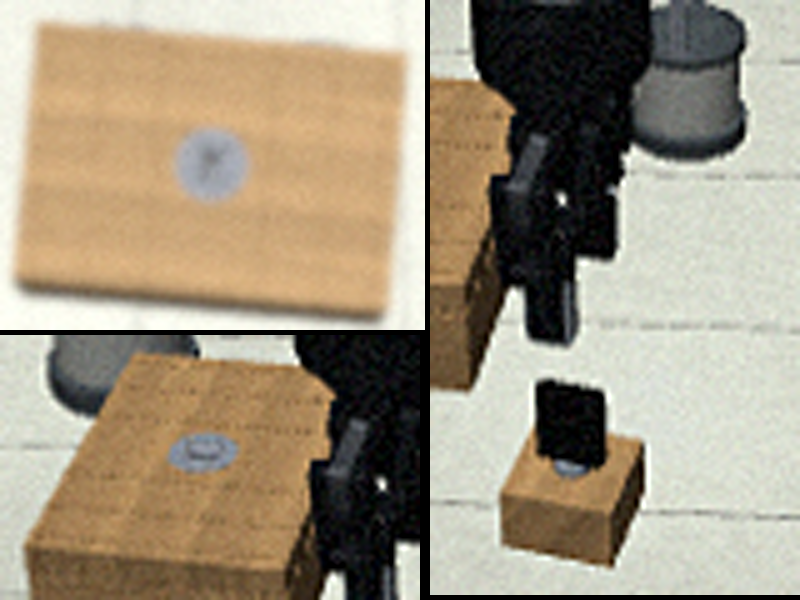

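Run:
```python
from h import *
a=cv2.imread("pics/s2.png");b=cv2.imread("pics/t2.png")
g=lambda c,u,v,z:np.round(ray(c,u,v,z),4)
C=[(38,25),(405,50),(385,312),(17,280)]
P=[ray("top",x/5+235,y/5+140,.07)[:2] for x,y in C];print("lid corners",np.round(P,4).tolist(),"ctr",np.mean(P,0))
for i,j in((1,0),(2,3)): d=P[j]-P[i];print("yaw from y edge",np.arctan2(-d[0],d[1]))
for i,j in((3,0),(2,1)): d=P[j]-P[i];print("yaw from x edge",np.arctan2(d[1],d[0]))
# lock disk: grey-ish low saturation
for c,im,(x,y,w_,h) in(("top",b,(262,158,32,30)),("side",a,(228,222,26,24))):
  r=im[y:y+h,x:x+w_].astype(float);m=((r[...,0]-r[...,2])>-4).astype(np.uint8)
  n,l,st,ce=cv2.connectedComponentsWithStats(m);i=1+np.argmax(st[1:,4])
  cn=max(cv2.findContours((l==i).astype(np.uint8),0,1)[0],key=cv2.contourArea);e=cv2.fitEllipse(cn)
  M=cv2.moments(cv2.convexHull(cn));u,v=M["m10"]/M["m00"]+x,M["m01"]/M["m00"]+y
  print(c,e,(u,v),g(c,u,v,.07))
  G=r.sum(2);yy,xx=np.mgrid[:h,:w_];k=((xx+x-u)**2+(yy+y-v)**2<(5 if c=="top" else 4)**2)
  wt=np.clip(np.median(G[k])-G,0,None)*k
  W=np.array([ray(c,p+x,q+y,.07)[:2] for p,q in zip(xx[k],yy[k])]);ww=wt[k];mu=(W*ww[:,None]).sum(0)/ww.sum()
  cv=((W-mu).T*ww)@(W-mu)/ww.sum();ev,V=np.linalg.eigh(cv);d=V[:,1]*np.sign(V[0,1]);print("slot ctr",mu,"std",np.sqrt(ev),"yaw",np.arctan2(d[1],d[0]))
# rest top corners, side view crop c3
C=[(520,436),(645,440),(612,504),(500,492)]
P=[ray("side",(x-430)/5+250,y/5+200,.034)[:2] for x,y in C];print("rest",np.round(P,4).tolist(),np.mean(P,0))
C=[(60,378),(215,403),(188,553),(28,520)]
P=[ray("top",x/8+190,(y-335)/8+205,.034)[:2] for x,y in C];print("rest",np.round(P,4).tolist(),np.mean(P,0))
for i,j in((1,0),(2,3)): d=P[j]-P[i];print("yaw",np.arctan2(-d[0],d[1]))
for i,j in((3,0),(2,1)): d=P[j]-P[i];print("yaw",np.arctan2(d[1],d[0]))
```

```text
lid corners [[0.6871, 0.137], [0.6708, -0.0593], [0.5297, -0.0452], [0.5495, 0.1488]] ctr [0.60927801 0.04531969]
yaw from y edge -0.08320805076551684
yaw from y edge -0.10186793650306065
yaw from x edge -0.08585830362177865
yaw from x edge -0.09968213905991168
top ((14.877452850341797, 14.456989288330078), (11.535395622253418, 12.386734008789062), 83.5792007446289) (276.9362962962963, 172.47703703703704) [0.611  0.0461 0.07  ]
slot ctr [0.61346667 0.04705196] std [0.00291009 0.00472002] yaw -0.40049251006842485
side ((12.194960594177246, 11.0952730178833), (6.157683372497559, 12.853422164916992), 83.8409652709961) (240.1137566137566, 233.07407407407408) [0.6117 0.0473 0.07  ]
slot ctr [0.61252347 0.04935286] std [0.00492538 0.00692792] yaw -0.8591716071967034
rest [[0.5157, 0.2275], [0.455, 0.2269], [0.4676, 0.2732], [0.5207, 0.2682]] [0.48975415 0.24896185]
rest [[0.5166, 0.2641], [0.5073, 0.211], [0.4564, 0.2203], [0.4683, 0.275]] [0.48717263 0.24260554]
yaw -0.17418891633482184
yaw -0.21519917082045537
yaw -0.22118023757301578
yaw -0.18099132816657135
```

Lantern upright at (0.45,-0.11). Top crop shows the lock disc at about px (277,172). I'm descending onto the key.

play_rows(
  increments=[
    {"offset": [0, 0, 30], "twist": 0, "grip": 0.7},
    {"offset": [0, 0, 60], "twist": 0, "grip": 0.6},
    {"offset": [0, 0, 80], "twist": 0, "grip": 0.5},
    {"offset": [0, 0, 89], "twist": 0, "grip": 0.4},
    {"offset": [0, 0, 89], "twist": 0, "grip": 0.3},
  ],
)

```text
time: 10.25
tool_pos: [0.4882, 0.2463, 0.2161]
tool_rot: [-0.002, 0.1, 0.995, -0.001]
contact_force: [-0.2, -1.0, 0.2]
gripper_width: 0.297
```

play_rows(
  increments=[
    {"offset": [0, 0, 0], "twist": 0, "grip": 0.2},
    {"offset": [0, 0, 0], "twist": 0, "grip": 0.1},
    {"offset": [0, 0, 0], "twist": 0, "grip": 0},
    {"offset": [0, 0, 0], "twist": 0, "grip": 0},
    {"offset": [0, 0, 0], "twist": 0, "grip": 0},
  ],
)

```text
time: 10.67
tool_pos: [0.4899, 0.247, 0.2203]
tool_rot: [0.001, 0.1, 0.995, 0.001]
contact_force: [-0.5, -0.6, 1.4]
gripper_width: 0.123
```

Run:
```python
from h import *
a=snap("side","s3")
for q in("key","key_bow"): print(q,find(q,"side"))
s=manip.state();print(s["time"],s["tool_pos"],s["tool_rot"],s["contact_force"],s["ft_torque"],s["gripper_width"])
```

```text
key [(0.54, [0.4887, 0.2454, 0.0323])]
key_bow [(0.64, [0.4976, 0.2452, 0.0017]), (0.52, [0.4903, 0.2481, 0.0633])]
10.8167 [0.49000574 0.24699719 0.22025323] [1.10164395e-03 1.00215965e-01 9.94964964e-01 5.16629193e-04] [-0.50710001  0.80303644  4.71075397] [-0.06231838  0.11161294 -0.0083133 ] 0.12273074458183153
```

play_rows(
  increments=[
    {"offset": [0, 0, -6], "twist": 0, "grip": 0},
    {"offset": [0, 0, -18], "twist": 0, "grip": 0},
    {"offset": [0, 0, -40], "twist": 0, "grip": 0},
    {"offset": [0, 0, -65], "twist": 0, "grip": 0},
    {"offset": [0, 0, -90], "twist": 0, "grip": 0},
  ],
)

```text
time: 11.23
tool_pos: [0.4889, 0.2466, 0.3098]
tool_rot: [-0.001, 0.1, 0.995, -0.0]
contact_force: [-0.1, -0.2, 0.5]
gripper_width: 0.118
```

play_rows(
  increments=[
    {"offset": [-10, -11, 0], "twist": 0, "grip": 0},
    {"offset": [-35, -38, 0], "twist": 0, "grip": 0},
    {"offset": [-62, -67, 0], "twist": 0, "grip": 0},
    {"offset": [-88, -95, 0], "twist": 0, "grip": 0},
    {"offset": [-110, -119, 0], "twist": 0, "grip": 0},
  ],
)

```text
time: 11.65
tool_pos: [0.5741, 0.1064, 0.3098]
tool_rot: [0.0, 0.1, 0.995, -0.0]
contact_force: [0.9, -1.0, -0.3]
gripper_width: 0.122
```

play_rows(
  increments=[
    {"offset": [-20, -22, 0], "twist": -0.03, "grip": 0},
    {"offset": [-36, -39, 0], "twist": -0.07, "grip": 0},
    {"offset": [-49, -53, 0], "twist": -0.11, "grip": 0},
    {"offset": [-49, -53, 0], "twist": -0.11, "grip": 0},
    {"offset": [-49, -53, 0], "twist": -0.11, "grip": 0},
  ],
)

```text
time: 12.07
tool_pos: [0.611, 0.0458, 0.3092]
tool_rot: [-0.0, 0.047, 0.999, 0.0]
contact_force: [-0.2, 0.3, -0.5]
gripper_width: 0.124
```

Run:
```python
from h import *
a=snap("side","s4");b=snap("top","t4")
for c in("side","top"):
  for q in("lock_mouth","key","key_bow","key_tip"): print(c,q,find(q,c))
s=manip.state();print(s["time"],s["tool_pos"],s["tool_rot"],s["joint_pos"],s["contact_force"],s["ft_torque"],s["gripper_width"])
f=lambda i,x,y,w,h,k:cv2.resize(np.clip(i[y:y+h,x:x+w]*1.6,0,255).astype(np.uint8),(w*k,h*k),interpolation=cv2.INTER_CUBIC)
W=np.zeros((600,800,3),np.uint8)
W[:600,:480]=f(a,210,180,60,75,8)
W[:330,485:785]=f(b,247,140,60,66,5)
cv2.imwrite("pics/c4.png",W)
p=s["tool_pos"]
for z in(.186,.2123): print("pred",px("side",p-[0,0,z]))
```

```text
side lock_mouth [(0.38, [0.6101, 0.0462, 0.0718])]
side key [(0.44, [0.6103, 0.0421, 0.1217])]
side key_bow [(0.5, [0.6102, 0.0481, 0.1532])]
side key_tip [(0.62, [0.6117, 0.0446, 0.0923])]
top lock_mouth [(0.44, [0.2205, -0.338, 0.0722]), (0.38, [0.6101, 0.0438, 0.0731])]
top key []
top key_bow []
top key_tip [(0.25, [0.4509, -0.1131, 0.1162])]
12.5667 [0.61070456 0.04692884 0.30886475] [2.36809696e-07 4.51043498e-02 9.98982281e-01 6.22761179e-06] [-4.47492660e-02  9.94580320e-02  1.72789028e+00  1.28764879e-05
  1.31424386e+00 -1.52530955e+00] [0.08795517 0.03565327 0.00558315] [ 0.01192979  0.01664896 -0.00424705] 0.11994112582989551
pred [239.09991836 216.60822589]
pred [239.78837052 224.86739272]
```

View pics/c4.png

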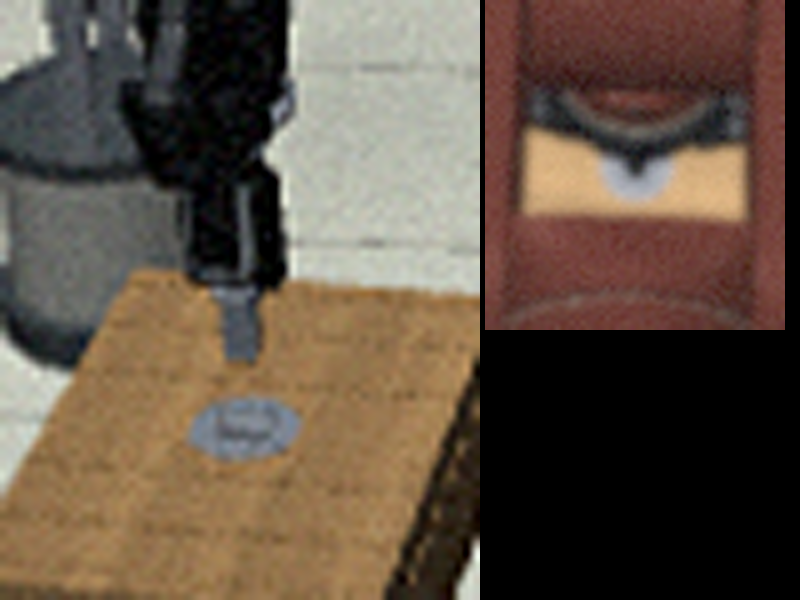

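The key hangs upright with its tip at px (240,225), about 1 mm off the lock centre at (240,233). I'll correct that and go down.

play_rows(
  increments=[
    {"offset": [-0.7, 0.2, 8], "twist": 0, "grip": 0},
    {"offset": [-0.7, 0.2, 16], "twist": 0, "grip": 0},
    {"offset": [-0.7, 0.2, 22], "twist": 0, "grip": 0},
    {"offset": [-0.7, 0.2, 25], "twist": 0, "grip": 0},
    {"offset": [-0.7, 0.2, 28], "twist": 0, "grip": 0},
  ],
)

```text
time: 12.98
tool_pos: [0.6113, 0.0466, 0.2795]
tool_rot: [-0.001, 0.045, 0.999, 0.0]
contact_force: [0.1, -0.8, -0.8]
gripper_width: 0.123
```

play_rows(
  increments=[
    {"offset": [0, 0, 1], "twist": 0, "grip": 0},
    {"offset": [0, 0, 2], "twist": 0, "grip": 0},
    {"offset": [0, 0, 3], "twist": 0, "grip": 0},
  ],
)

```text
time: 13.23
tool_pos: [0.6117, 0.0466, 0.2779]
tool_rot: [0.0, 0.045, 0.999, 0.0]
contact_force: [-0.1, 0.2, -0.4]
gripper_width: 0.12
```

Tip 4 mm in with no force, so it's in the slot. I'll keep pushing with small wiggles.

play_rows(
  increments=[
    {"offset": [0, 0, 1.5], "twist": 0.02, "grip": 0},
    {"offset": [0, 0, 3], "twist": -0.02, "grip": 0},
    {"offset": [0, 0, 4.5], "twist": 0.02, "grip": 0},
    {"offset": [0, 0, 6], "twist": -0.02, "grip": 0},
    {"offset": [0, 0, 7], "twist": 0, "grip": 0},
  ],
)

```text
time: 13.65
tool_pos: [0.612, 0.0468, 0.2719]
tool_rot: [0.001, 0.046, 0.999, 0.0]
contact_force: [-0.9, 0.2, 3.8]
gripper_width: 0.121
```

play_rows(
  increments=[
    {"offset": [0, 0, 1.5], "twist": 0.02, "grip": 0},
    {"offset": [0, 0, 3], "twist": -0.02, "grip": 0},
    {"offset": [0, 0, 4.5], "twist": 0.02, "grip": 0},
    {"offset": [0, 0, 6], "twist": -0.02, "grip": 0},
    {"offset": [0, 0, 6], "twist": 0, "grip": 0},
  ],
)

```text
time: 14.07
tool_pos: [0.6121, 0.0468, 0.2659]
tool_rot: [0.001, 0.046, 0.999, 0.0]
contact_force: [1.1, 1.1, 3.8]
gripper_width: 0.121
```

Run:
```python
from h import *
a=snap("side","s5")
s=manip.state();print(s["time"],s["tool_pos"],s["tool_rot"],s["contact_force"],s["ft_torque"],s["gripper_width"])
for q in("key","key_bow"): print(q,find(q,"side"))
```

```text
14.1167 [0.61207917 0.04680898 0.26577738] [1.27022859e-03 4.73449593e-02 9.98877741e-01 3.15367131e-04] [0.27955211 1.48798078 2.55557086] [ 0.34817823 -0.12223103  0.0587465 ] 0.12143040703616499
key [(0.65, [0.6122, 0.0449, 0.0787])]
key_bow [(0.38, [0.6126, 0.0469, 0.1097])]
```

play_rows(
  increments=[
    {"offset": [0, 0, 1.5], "twist": 0.02, "grip": 0},
    {"offset": [0, 0, 3], "twist": -0.02, "grip": 0},
    {"offset": [0, 0, 4.5], "twist": 0.02, "grip": 0},
    {"offset": [0, 0, 6], "twist": -0.02, "grip": 0},
    {"offset": [0, 0, 6.5], "twist": 0, "grip": 0},
  ],
)

```text
time: 14.63
tool_pos: [0.6122, 0.0468, 0.2597]
tool_rot: [0.001, 0.046, 0.999, 0.0]
contact_force: [-0.6, 1.3, 7.3]
gripper_width: 0.118
```

play_rows(
  increments=[
    {"offset": [0, 0, 1], "twist": 0.02, "grip": 0},
    {"offset": [0, 0, 2], "twist": -0.02, "grip": 0},
    {"offset": [0, 0, 2.5], "twist": 0.02, "grip": 0},
    {"offset": [0, 0, 2.5], "twist": 0, "grip": 0},
  ],
)

```text
time: 14.97
tool_pos: [0.6122, 0.0468, 0.2571]
tool_rot: [0.001, 0.046, 0.999, 0.0]
contact_force: [-0.6, 3.2, 6.6]
gripper_width: 0.12
```

play_rows(
  increments=[
    {"offset": [0, 0, 0.7], "twist": 0.02, "grip": 0},
    {"offset": [0, 0, 1.4], "twist": -0.02, "grip": 0},
    {"offset": [0, 0, 1.8], "twist": 0, "grip": 0},
  ],
)

```text
time: 15.22
tool_pos: [0.6123, 0.0468, 0.2561]
tool_rot: [0.001, 0.046, 0.999, 0.0]
contact_force: [-2.5, 2.0, 11.0]
gripper_width: 0.123
```

play_rows(
  increments=[
    {"offset": [0, 0, 0.5], "twist": 0.02, "grip": 0},
    {"offset": [0, 0, 0.9], "twist": -0.02, "grip": 0},
    {"offset": [0, 0, 0.9], "twist": 0, "grip": 0},
  ],
)

```text
time: 15.47
tool_pos: [0.6124, 0.0468, 0.2561]
tool_rot: [0.001, 0.045, 0.999, 0.0]
contact_force: [-2.4, 1.9, 13.8]
gripper_width: 0.119
```

Fully home: it stopped at z 0.2561 with the force rising. Now the turn.

play_rows(
  increments=[
    {"offset": [0, 0, 0], "twist": 0.1, "grip": 0},
    {"offset": [0, 0, 0], "twist": 0.2, "grip": 0},
    {"offset": [0, 0, 0], "twist": 0.3, "grip": 0},
    {"offset": [0, 0, 0], "twist": 0.4, "grip": 0},
    {"offset": [0, 0, 0], "twist": 0.5, "grip": 0},
  ],
)

```text
time: 15.88
tool_pos: [0.6123, 0.0468, 0.256]
tool_rot: [0.001, 0.294, 0.956, 0.0]
contact_force: [-4.4, 1.0, 14.3]
gripper_width: 0.122
```

Run:
```python
from h import *
s=manip.state();print(s["time"],s["tool_pos"],s["tool_rot"],s["contact_force"],s["ft_torque"],s["joint_pos"][5])
```

```text
15.8833 [0.61227139 0.04677859 0.2560452 ] [6.95427848e-04 2.93810373e-01 9.55863445e-01 2.37024805e-04] [-4.41475505  0.96707308 14.30855001] [0.40409089 0.85249877 0.19150863] -1.0193121443884805
```

play_rows(
  increments=[
    {"offset": [0, 0, 0], "twist": 0.1, "grip": 0},
    {"offset": [0, 0, 0], "twist": 0.2, "grip": 0},
    {"offset": [0, 0, 0], "twist": 0.3, "grip": 0},
    {"offset": [0, 0, 0], "twist": 0.4, "grip": 0},
    {"offset": [0, 0, 0], "twist": 0.5, "grip": 0},
  ],
)

```text
time: 16.3
tool_pos: [0.612, 0.0465, 0.256]
tool_rot: [0.0, 0.521, 0.854, -0.0]
contact_force: [-6.4, 0.2, 16.0]
gripper_width: 0.12
```

play_rows(
  increments=[
    {"offset": [0, 0, 0], "twist": 0.1, "grip": 0},
    {"offset": [0, 0, 0], "twist": 0.2, "grip": 0},
    {"offset": [0, 0, 0], "twist": 0.3, "grip": 0},
    {"offset": [0, 0, 0], "twist": 0.4, "grip": 0},
    {"offset": [0, 0, 0], "twist": 0.5, "grip": 0},
  ],
)

```text
time: 16.72
tool_pos: [0.6117, 0.0464, 0.256]
tool_rot: [-0.0, 0.716, 0.698, -0.001]
contact_force: [-9.4, -0.9, 18.1]
gripper_width: 0.121
```

Run:
```python
from h import *
s=manip.state();print(s["time"],s["tool_pos"],s["tool_rot"],s["contact_force"],s["ft_torque"],s["joint_pos"][5])
```

```text
16.7167 [0.61166156 0.04639253 0.25597829] [-2.68207560e-04  7.15907783e-01  6.98193590e-01 -1.29781864e-03] [-9.39853723 -0.91973215 18.09823465] [-0.06179393  1.74535918  0.25038999] -0.019689317429642063
```

play_rows(
  increments=[
    {"offset": [0, -0.4, 0], "twist": 0.04, "grip": 0},
    {"offset": [0, -0.8, 0], "twist": 0.08, "grip": 0},
    {"offset": [0, -0.8, 0], "twist": 0.11, "grip": 0},
    {"offset": [0, -0.8, 0], "twist": 0.11, "grip": 0},
  ],
)

```text
time: 17.05
tool_pos: [0.6111, 0.0464, 0.2561]
tool_rot: [0.0, 0.752, 0.659, -0.001]
contact_force: [-6.7, 0.4, 16.3]
gripper_width: 0.123
```

Run:
```python
from h import *
a=snap("side","s6");b=snap("top","t6")
s=manip.state();print(s["time"],s["tool_pos"],s["tool_rot"],s["contact_force"],s["ft_torque"],s["joint_pos"][5])
f=lambda i,x,y,w,h,k:cv2.resize(np.clip(i[y:y+h,x:x+w]*1.8,0,255).astype(np.uint8),(w*k,h*k),interpolation=cv2.INTER_CUBIC)
W=np.zeros((600,800,3),np.uint8)
W[:600,:480]=f(a,210,180,60,75,8)
W[:330,485:785]=f(b,247,140,60,66,5)
W[340:,485:785]=cv2.resize(a,(300,260))
cv2.imwrite("pics/c6.png",W)
for c in("side","top"):
  for q in("key","lantern","bowl","remote","magnifier","carousel"): print(c,q,find(q,c)[:2])
```

```text
17.15 [0.61112362 0.04638887 0.25602456] [ 3.41521131e-04  7.51656914e-01  6.59553875e-01 -6.72625165e-04] [-6.56970279  0.49604181 15.48858288] [-0.06193941  1.3468033   0.27683066] 0.0855045941516945
side key [(0.58, [0.6086, 0.0422, 0.0673]), (0.27, [0.626, 0.4606, -0.0003])]
side lantern [(0.84, [0.4474, -0.1122, 0.0011]), (0.65, [0.4494, -0.1124, 0.1177])]
side bowl [(0.92, [0.4711, -0.3272, 0.0022])]
side remote [(0.76, [0.6918, 0.3039, 0.0031]), (0.61, [0.6122, 0.0489, 0.1003])]
side magnifier [(0.47, [0.6124, 0.0455, 0.0677])]
side carousel [(0.8, [0.6236, 0.4603, -0.001])]
top key []
top lantern [(0.94, [0.6969, -0.1415, 0.0008]), (0.76, [0.4506, -0.1104, 0.0081])]
top bowl [(0.9, [0.4686, -0.3324, 0.0022])]
top remote [(0.8, [0.6966, 0.303, -0.0024])]
top magnifier [(0.84, [0.6926, -0.3149, -0.001]), (0.49, [0.6131, 0.0477, -0.0025])]
top carousel [(0.6, [0.6262, 0.463, 0.0017])]
```

View pics/c6.png

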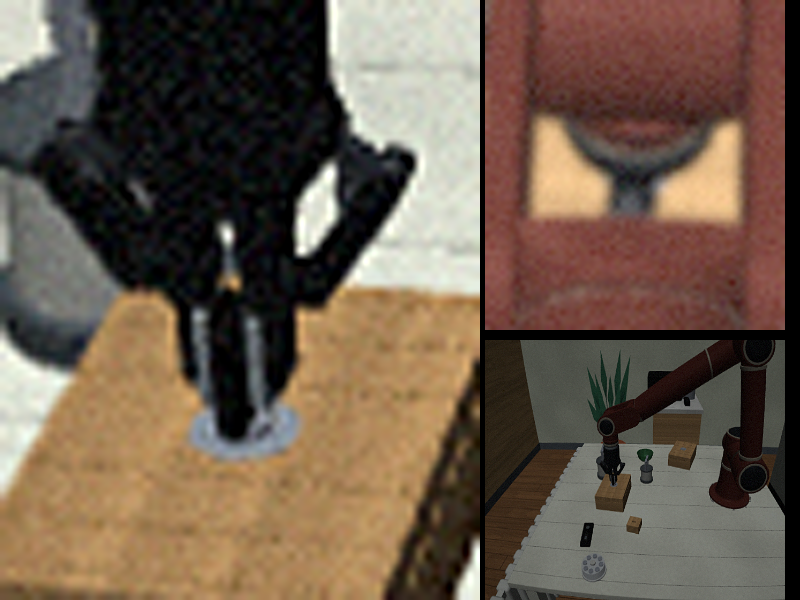

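Key is home with its collar on the disc (px ~(240,234)), and the bow has been turned edge-on. I'll twist a little more to confirm the stop.

play_rows(
  increments=[
    {"offset": [0, -0.4, 0], "twist": 0.03, "grip": 0},
    {"offset": [0, -0.4, 0], "twist": 0.06, "grip": 0},
    {"offset": [0, -0.4, 0], "twist": 0.06, "grip": 0},
  ],
)

```text
time: 18.0
tool_pos: [0.6109, 0.0464, 0.2561]
tool_rot: [0.001, 0.771, 0.636, -0.0]
contact_force: [-5.6, 0.2, 16.1]
gripper_width: 0.115
```

Run:
```python
from h import *
s=manip.state();print(s["time"],s["tool_pos"],s["tool_rot"],s["contact_force"],s["ft_torque"],s["joint_pos"][5])
```

```text
18.0 [0.61085742 0.04640852 0.25605041] [ 6.36121738e-04  7.71391549e-01  6.36360370e-01 -3.91499250e-04] [-5.60742999  0.20120943 16.05144327] [-0.01392581  1.211107    0.25753365] 0.14645010842976175
```

play_rows(
  increments=[
    {"offset": [0, -0.4, 0], "twist": 0.03, "grip": 0},
    {"offset": [0, -0.4, 0], "twist": 0.06, "grip": 0},
    {"offset": [0, -0.4, 0], "twist": 0.06, "grip": 0},
  ],
)

```text
time: 18.25
tool_pos: [0.6106, 0.0466, 0.256]
tool_rot: [0.001, 0.79, 0.613, -0.0]
contact_force: [-3.8, -0.7, 15.4]
gripper_width: 0.123
```

Run:
```python
from h import *
s=manip.state();print(s["time"],s["tool_pos"],s["tool_rot"],s["contact_force"],s["ft_torque"],s["joint_pos"][5],s["gripper_width"])
```

```text
18.25 [0.61057148 0.04655038 0.25602614] [ 7.63899363e-04  7.90064072e-01  6.13023798e-01 -4.67484549e-05] [-3.79314296 -0.65379735 15.43275801] [0.10049491 0.92740116 0.29389397] 0.2063087149417435 0.12336031910726154
```

Run:
```python
from h import *
a=snap("side","s7");s=manip.state();p=s["tool_pos"];q=s["tool_rot"];psi=2*np.arctan2(q[2],q[1]);print(psi)
x0,y0,k=225,208,16
I=cv2.resize(np.clip(a[y0:y0+36,x0:x0+25]*3.0,0,255).astype(np.uint8),None,fx=k,fy=k,interpolation=cv2.INTER_CUBIC)
J=I.copy()
def draw(J,yaw,col):
  R_=np.array([[np.cos(yaw),-np.sin(yaw)],[np.sin(yaw),np.cos(yaw)]])
  P=[np.r_[p[:2]+R_@[sx*.017,sy*.0055],.07+z] for z in(.004,.048) for sx,sy in((1,1),(1,-1),(-1,-1),(-1,1))]
  U=np.array([px("side",v) for v in P]);U=((U-[x0,y0]+.5)*k).astype(np.int32)
  cv2.polylines(J,[cv2.convexHull(U)],True,col,1);cv2.polylines(J,[U[:4]],True,col,1)
draw(J,psi,(0,255,0));draw(J,psi+.35,(0,0,255))
cv2.imwrite("pics/c7.png",np.hstack([I,J]))
```

```text
1.3204833013958714
```

View pics/c7.png

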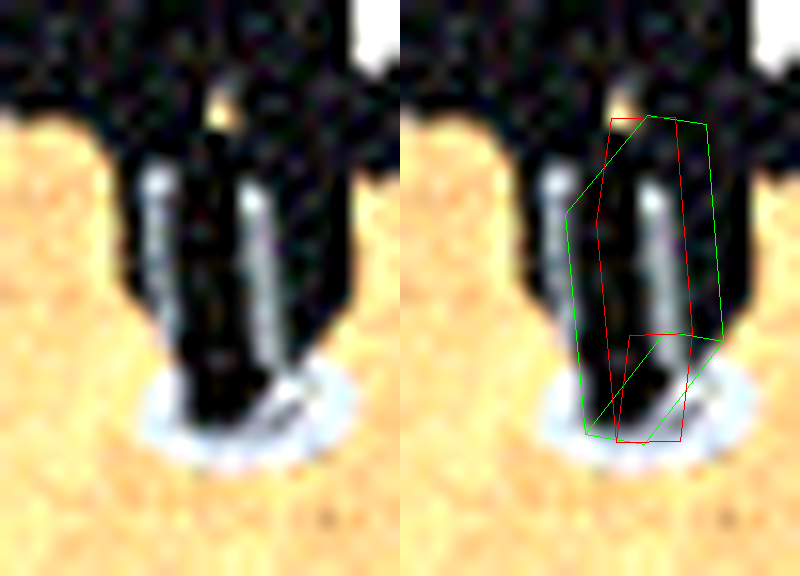

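The bow outline matches the gripper yaw: the key has turned 1.73 rad at 0.29 N m, which is above the spring's value at the stop. Handing in while holding it there.

play_rows(
  increments=[
    {"offset": [0, 0, 0], "twist": 0.02, "grip": 0},
    {"offset": [0, 0, 0], "twist": 0.02, "grip": 0},
    {"offset": [0, 0, 0], "twist": 0.02, "grip": 0},
  ],
)

```text
time: 18.55
tool_pos: [0.6106, 0.0466, 0.256]
tool_rot: [0.001, 0.796, 0.606, -0.0]
contact_force: [-5.4, -0.4, 14.6]
gripper_width: 0.118
```

Run:
```python
from h import *
s=manip.state();print(s["time"],s["tool_pos"],s["contact_force"],s["ft_torque"],s["joint_pos"][5],s["gripper_width"])
manip.job_done()
```

```text
18.55 [0.61056875 0.04661057 0.25601754] [-5.36907077 -0.40348606 14.60894419] [0.08882274 0.98110991 0.38654811] 0.22515430117989674 0.11759489528981165
the job is handed in; nothing more can be done
```

I lifted the small lantern off the leftmost box and set it upright on the table at about (0.45, -0.11). I then pushed the key fully into the lock and turned it clockwise. I handed in at 18.6 s with the gripper still holding the key turned.

**Last checks:**
- **Insertion:** the downward push stopped firmly at the height worked out for fully home.
- **Turn:** the tool turned about 1.75 rad, and the image showed the key turned along with the gripper. The moment at the wrist rose to 0.39 N m, above the spring's 0.25 N m, so the cylinder should be against its stop. The lock angle could not be read directly.
- **Other things:** the bowl, remote and carousel were found at their first positions from both cameras, and the magnifier from the top one. The side camera's only magnifier report was a low-confidence false one at the lock.

**Disagreements:**
- The stop came as a gradual rise in moment rather than a sharp one, so the key was turned about 0.18 rad past the nominal 1.57.
- My early image estimate of the slot's direction (-0.4 and -0.86 rad) disagreed with the box edges (-0.09 rad). I went by the box edges, and the key slid in without resistance at the mouth.

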